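# Set a spring shelf bar to its tape mark, lock the cam lever and lift it out

## Task

The spring-loaded shelf bar in the wooden cradle has to be set to length for the pantry shelf: with its lever still open, push the grey collar along the bar, against the spring and the end stop, until the collar's mouth lies on the band of paper tape round the steel leg, and hold it there. Keeping it on the tape, squeeze the cam lever flat against the collar so that the bar is locked. Do not let go: lift the locked bar straight out of the cradle, well clear and level, and finish with it still in the gripper; leave the cups and the pepper mill alone.

Things in the scene. Friction and masses are not known exactly. Their poses are not given: they have to be found in the camera images.
- bar: spring-loaded shelf bar lying level in the cradle, 343 mm long, 0.4 kg. Origin on its long axis, 62 mm above the worktop, at the mouth of the grey collar. +y: along the bar from the mouth to the steel leg and the end stop; z up; -x: the lever's side. In this frame (mm): collar 24 x 24, y -96 to 0; square tube 20 x 20 behind it to y -203, then a 32 mm rubber foot. The collar slides with tube and lever
- squeeze (a point): point of the bar's frame x -3, y -28, z 0 mm: midway between a collar side (x 12) and the closed lever's outer face (x -18), 16 mm behind a grey cross plate, the finger wing (y -12 to -3, x -46 to 40, z -14 to 14 mm). Fingers set down here, one each side, push the wing along +y and later squeeze the lever along x. 43 mm are free under the axis
- leg (a joint): how far the steel leg (14 mm square, 30 mm rubber foot at y 109 to 124 mm of the bar's frame when out) is pushed into the collar, m: 0 out, at most 0.060. A spring drives it out: 5 N at 0, 12 N at 0.060. At the start the foot is 3 to 5 mm short of the end stop. Slides freely and springs out again while the lever is open; the closed lever's brake holds it
- mark (a point): centre (on the bar's axis) of the length mark: a band of pale paper tape, 10 mm wide, wound round the steel leg; at the start 22 to 46 mm along +y from the collar's mouth; it goes into the collar with the leg
- lever (a joint): cam lever angle, rad: 0 closed flat along the collar, between its two cheeks; 0.21 to 0.26 open at the start. Upright pivot pin at x -15.5, y -78 mm of the bar's frame; swings level. It is stiff and stays where it is left: 0.3 N m (6 N near the tip) to move, 0.6 N m (11 N) near 0. Below 0.16 rad its brake begins to grip the leg, fully at 0; the bar counts as locked below 0.03 rad
- lever_tip (a point): on the dark metal lever near its free end, 55 mm from the pivot; lever 15 mm high, 6 mm thick. Closed, collar and lever are 30 mm wide together; open, the tip reaches out to x -35 mm of the bar's frame at most, so fingers opened 72 mm or more, centred on x -3 mm, pass outside it
- cradle: dark wooden cradle, fixed. Board 76 x 306 mm, 19 mm high; origin under its centre, +y along the bar to the end stop (86 mm high, face at y 128 mm). Two notched saddles, 68 mm high, under the tube (y -131 to -113 mm) and the leg (y 74 to 90 mm); notches open at the top with 1.5 mm play each side: the bar slides along them and lifts straight out
- pepper_mill: dark wooden pepper mill, 58 mm across, 170 mm high, at the back, bystander; origin at the centre of its foot
- espresso_a: white espresso cup with a green band, 63 mm across, 51 mm high, on the left, bystander; origin under it
- espresso_b: white espresso cup with a green band, 63 mm across, 51 mm high, on the right, bystander; origin under it

How it is judged:
On the way, in this order (a step that is already met when the one before it is completed fails the run):
1. the collar is held with its mouth on the tape (within 5 mm of its centre line) while the lever is still open (y of mark in the frame of bar between -0.005 and 0.005 m and value of joint lever above 0.16 rad and contact force between the fingers and bar above 1 N), for 0.2 s.
2. the lever is closed with the mouth still on the tape, the bar still in the cradle, held by the fingers (y of mark in the frame of bar between -0.005 and 0.005 m and value of joint lever below 0.03 rad and contact force between the fingers and lever above 2 N and z of bar in the frame of cradle below 0.08 m), for 0.2 s.
At the end, for the whole second after the job is handed in: The gripper holds the bar at rest, its axis at least 38 mm above where it lay (100 mm above the worktop), within 0.2 rad of level and off the cradle; the lever is closed (under 0.03 rad) and the collar's mouth is within 5 mm of the tape's centre line (y of mark in the frame of bar between -0.005 and 0.005 m and value of joint lever below 0.03 rad and z of bar in the frame of cradle above 0.1 m and contact force between the fingers and bar above 2 N and contact force between bar and cradle below 0.05 N and angle between the z axis of bar and the z axis of cradle, either way round below 0.2 rad and linear speed of bar below 0.03 m/s); the arm keeps its last pose, push and grip.
It fails at once if the bar is taken out of the cradle with its lever open (value of joint lever above 0.1 rad and z of bar in the frame of cradle above 0.08 m).
It fails at once if the pepper mill is pushed more than 20 mm (distance of pepper_mill from where it was at the start of the episode above 0.02 m).
It fails at once if the left cup is pushed more than 20 mm (distance of espresso_a from where it was at the start of the episode above 0.02 m).
It fails at once if the right cup is pushed more than 20 mm (distance of espresso_b from where it was at the start of the episode above 0.02 m).
It also fails if it takes over 38 s, if anything falls off the work surface, if the arm or the gripper's body presses on something with over 40 N, if the wrist force passes 120 N, or if a joint passes its speed limit or range.

## Robot

A 7-joint arm with a two-finger parallel gripper is mounted at the origin on a cart in front of the work surface, level with it; the furniture and walls round the work are solid. World frame = base frame: x ahead of the robot, y to its left, z up, the work surface at z = 0. Lengths are in m, angles in rad, forces in N, time in s.
With the tool pointing down it reaches from about 0.425 to 0.925 m from the base axis. Payload 6.8 kg.
Tool frame: the origin (TCP) lies at the very end of the fingers, on their centre line; the grasp point (between the pads) lies r.grasp_offset behind it (r.grasp_offset is the distance from the TCP to the grasp point, in m); z points along the fingers, y is the direction in which the jaws open and shut (so a half turn about z gives the same grasp; the last joint's range is limited). The gripper opens to 85 mm and grips with 20 to 120 N. Pads are 22 mm wide; open, the fingers measure 114 mm over their backs; the gripper's body (76 mm by 85 mm) begins 54 mm behind the grasp point. The pads swing forward as they close: fully open they stand 13 mm farther back than shut.
Start: joints at [-0.797, 0.477, 0.022, 1.555, -0.011, 1.109, -0.083], TCP at [0.521, 0.429, 0.231] pointing down, gripper open.
Joint ranges: [-2.96, 2.96], [-0.34, 2.1], [-1.41, 1.46], [0.24, 2.44], [-1.37, 4.51], [0.17, 1.92], [-2.96, 2.96]. Speed limits (rad/s): [2.39, 2.39, 3.14, 3.14, 3.14, 3.14, 3.14].

## Interface

Orientations are given as a rotation vector (axis times angle).
In Python, from bench import r gives the robot as it stands.
- The arm moves only by the shell command python3 -m jog 'ROWS' [FORCE]. ROWS is JSON, one flat list of numbers, 7 for each row, row after row: the turn, a rotation vector about the tool's x, y, z normalised to -1 to 1, where 1 is 180 degrees, then the shift along the tool's x, y, z normalised to -1 to 1, where 1 is 200 mm, then the opening, from 0 (shut) to 1 (fully open). In form: [wx, wy, wz, x, y, z, hand, wx, wy, wz, x, y, z, hand, ...]. A call has 1 to 12 rows; each row is the pose to reach, as a shift and turn from the pose measured when the call began, along the tool's axes at that moment, turning the shorter way round; what a row does not reach only later rows make up. A row lasts 1/10 s, in which the tool goes at most 50 mm and 8.59 degrees, less where a joint would pass 70% of its speed; a pose out of reach is approached as far as the arm can. A call with a number of a shift or a turn outside -1 to 1 is refused whole. A call with a gripper value outside its range is refused whole. The fingers move at their own pace and stop on an object; FORCE is the grip in N (left out, the last holds). Time passes only in rows, so rows that repeat a pose let the fingers close. It gives the time, the measured TCP pose, the force and the opening at its end, in the units of the state.
- r.get_obs(): the state, without advancing time (a new reading comes with each control period).
- r.grab_frame(name): name is "scene" or "side" or "wrist"; returns the picture (400x640x3 uint8, red, green, blue); there is no depth.
- r.calibration(name): a dict with "K" (3x3 intrinsics, pixels), "origin" and "rotation" of the camera in the world; the wrist camera has in their place "T_tool_cam" (4x4, takes a point from camera to tool coordinates, whose origin is the TCP and whose axes are the flange's). Camera axes: x right, y up, looking along -z (the intrinsics and any distortion apply to the point x, -y, -z); pixel columns grow to the right and rows downward; lengths in m; the calibration is good to about 2 mm. The wrist camera is an equidistant fisheye: a pixel r from the principal point sees the ray r / f radians off the axis. A picture is of the moment at which its call begins: read the wrist's pose just before it. calibration takes no time and is no camera call.
- r.hand_in(): hands the job in, once; it reports no verdict.
The state is a dict: "clock": time; "joints": joint angles; "qvel": joint speeds; "tau": joint torques, N m; "tcp_pos": TCP position; "orientation": TCP orientation; "contact_force": force on the tool from outside, world axes, zero at the start; "moment": the same for the moment, N m; "grip_width": finger opening in m.
Only numpy, scipy, OpenCV 4.12 (cv2) and the standard library are available. Lean on these libraries where they do the work, as an engineer would, in place of code of your own. Each camera call takes 0.05 s, during which the arm holds its last target.

## Working session

There is one attempt and no reset: what is moved stays moved. The work goes in short steps, Python scripts to look and compute and a shell command to move; the robot and the scene stay as the last step left them, time stands still between calls to the robot, and variables do not carry over. Pictures are saved under pics/ and viewed, and the job is handed in when it is done.

```bash
ls; mkdir -p pics; cat > h.py <<'E'
import numpy as np, cv2
from bench import r
from scipy.spatial.transform import Rotation as R
def save(name, fn, crop=None, scale=1):
    im=r.grab_frame(name)
    np.save('pics/'+fn+'.npy',im)
    cv2.imwrite('pics/'+fn+'.png',im[:,:,::-1])
    return im
def crop(fn,out,u0,v0,u1,v1,s):
    im=np.load('pics/'+fn+'.npy')[v0:v1,u0:u1,::-1]
    cv2.imwrite('pics/'+out+'.png',cv2.resize(im,None,fx=s,fy=s,interpolation=cv2.INTER_CUBIC))
def ray(name,u,v):
    c=r.calibration(name);K=np.array(c['K'])
    d=np.array([(u-K[0,2])/K[0,0],-(v-K[1,2])/K[1,1],-1.])
    return np.array(c['origin']),np.array(c['rotation'])@d
def atz(name,u,v,z):
    o,d=ray(name,u,v); return o+d*(z-o[2])/d[2]
def tri(*rays):
    A=np.zeros((3,3));b=np.zeros(3)
    for o,d in rays:
        d=d/np.linalg.norm(d);P=np.eye(3)-np.outer(d,d);A+=P;b+=P@o
    p=np.linalg.solve(A,b)
    return p,[np.linalg.norm((np.eye(3)-np.outer(d,d)/(d@d))@(p-o)) for o,d in rays]
E
python3 - <<'E'
from h import *
print(r.get_obs()); print(r.grasp_offset)
for n in ['scene','side','wrist']:
    print(n,r.calibration(n)); save(n,n+'0')
E
```

```text
pics
{'clock': 0.0, 'joints': array([-0.79707633,  0.47780012,  0.02231866,  1.55647186, -0.01151155,
        1.10930146, -0.08309668]), 'qvel': array([ 9.51799989e-04,  3.05665119e-04, -1.12948837e-03,  7.76088316e-04,
       -8.11870795e-04,  5.82684702e-05, -6.36382118e-05]), 'tau': array([ 1.01674199e-03, -5.96441281e+01,  1.60881691e+00, -2.81189024e+01,
        1.24353322e-02,  9.49878129e-03, -1.79752874e-06]), 'tcp_pos': array([0.52056318, 0.42874495, 0.23031668]), 'orientation': array([-1.34036822e+00, -2.84054987e+00,  2.70581546e-03]), 'contact_force': array([ 0.34608464, -0.70061851,  0.34273002]), 'moment': array([-0.01388988, -0.03142141,  0.01654332]), 'grip_width': 0.08553038128262104}
0.0187
scene {'K': array([[372.08166704,   0.        , 316.81620051],
       [  0.        , 372.08166704, 205.29321445],
       [  0.        ,   0.        ,   1.        ]]), 'origin': array([ 0.14735308, -0.42234755,  1.19794597]), 'rotation': array([ 0.46285834, -0.17838438, -0.69300575])}
side {'K': array([[474.69681995,   0.        , 318.66284776],
       [  0.        , 474.69681995, 209.71467983],
       [  0.        ,   0.        ,   1.        ]]), 'origin': array([-0.53776959,  0.42727002,  1.0045853 ]), 'rotation': array([ 0.56758222, -0.84944361, -1.76937384])}
wrist {'K': array([[309.70691629,   0.        , 319.88002905],
       [  0.        , 309.70691629, 193.34137037],
       [  0.        ,   0.        ,   1.        ]]), 'T_tool_cam': array([[ 4.02572667e-04,  9.52546438e-01,  3.04393038e-01,
         7.74042641e-02],
       [ 9.99998874e-01,  5.65526433e-05, -1.49951272e-03,
        -1.38479530e-03],
       [-1.44556973e-03,  3.04393299e-01, -9.52545343e-01,
        -1.41356200e-01],
       [ 0.00000000e+00,  0.00000000e+00,  0.00000000e+00,
         1.00000000e+00]])}
```

```bash
sed -i "s/np.array(c\['rotation'\])@d/R.from_rotvec(c['rotation']).as_matrix()@d/" h.py
cat >> h.py <<'E'
def wray(u,v,obs):
    c=r.calibration('wrist');K=np.array(c['K']);T=np.array(c['T_tool_cam'])
    x=(u-K[0,2])/K[0,0];y=(v-K[1,2])/K[1,1];th=np.hypot(x,y)
    s=np.sin(th)/th if th>1e-9 else 1
    d=np.array([x*s,-y*s,-np.cos(th)])
    Rt=R.from_rotvec(obs['orientation']).as_matrix()
    return Rt@T[:3,3]+obs['tcp_pos'],Rt@T[:3,:3]@d
def wproj(p,obs):
    c=r.calibration('wrist');K=np.array(c['K']);T=np.array(c['T_tool_cam'])
    Rt=R.from_rotvec(obs['orientation']).as_matrix()
    q=T[:3,:3].T@(Rt.T@(np.array(p)-obs['tcp_pos'])-T[:3,3])
    th=np.arctan2(np.hypot(q[0],q[1]),-q[2]);a=np.arctan2(-q[1],q[0])
    return K[0,2]+K[0,0]*th*np.cos(a),K[1,2]+K[1,1]*th*np.sin(a)
def proj(name,p):
    c=r.calibration(name);K=np.array(c['K'])
    q=R.from_rotvec(c['rotation']).as_matrix().T@(np.array(p)-c['origin'])
    return K[0,2]-K[0,0]*q[0]/q[2],K[1,2]+K[1,1]*q[1]/q[2]
E
```

```text
(no output)
```

View pics/scene0.png

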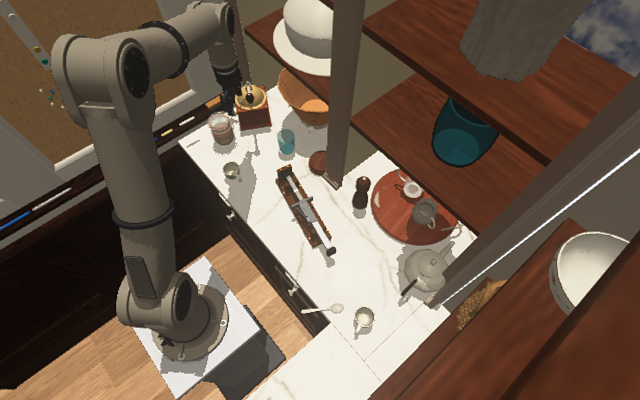

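View pics/side0.png

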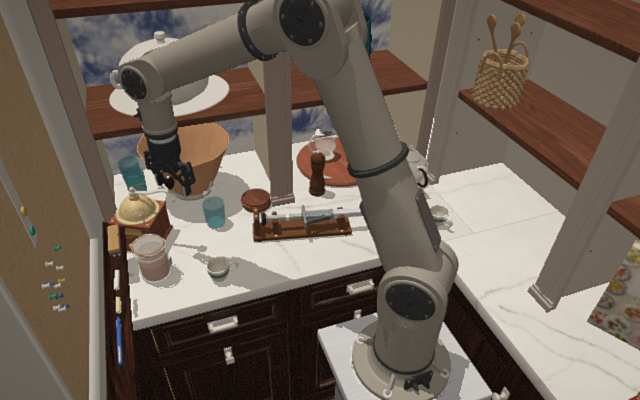

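View pics/wrist0.png

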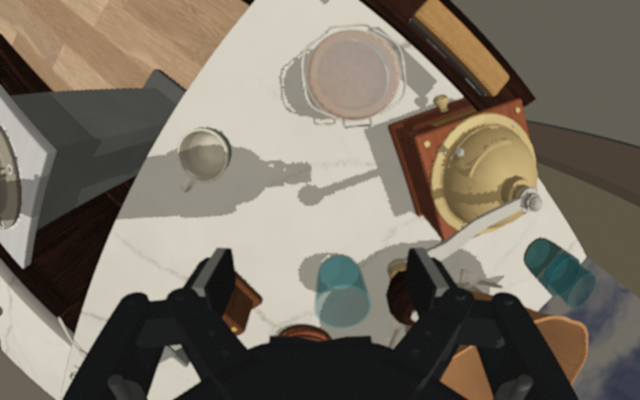

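```bash
python3 - <<'E'
from h import *
crop('scene0','s0c',260,150,360,270,6)
crop('side0','d0c',240,190,380,250,5)
E
```

```text
(no output)
```

View pics/s0c.png

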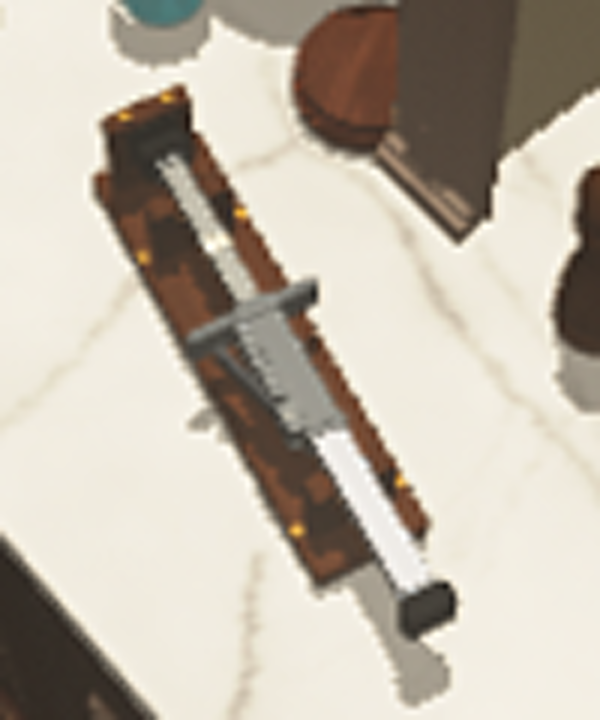

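View pics/d0c.png

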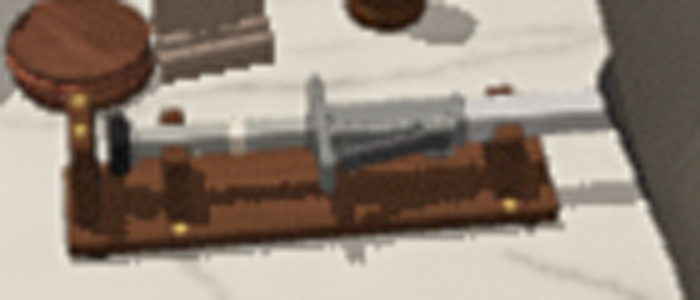

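```bash
python3 - <<'E'
from h import *
def S(x,y,z): return atz('scene',260+x/6,150+y/6,z)
def D(x,y,z): return atz('side',240+x/5,190+y/5,z)
print('wing L',S(192,342,.076),'wing R',S(315,287,.076))
print('mark',S(218,238,.069),D(237,134,.069))
print('collar rear',S(327,430,.074),'foot', S(427,590,.072),'leg foot',S(170,160,.069))
print('side wing top', D(316,80,.076))
print('tri wing tips', tri(ray('scene',260+315/6,150+287/6),ray('side',240+316/5,190+80/5)))
for c,z in [((95,180),.019),((318,585),.019),((428,525),.019)]: print('board',S(*c,z))
print('board side',D(68,255,0),D(557,218,0))
print('mill',atz('scene',360,208,0)); print('cups',atz('scene',232,178,0),atz('scene',364,328,0))
o=r.get_obs();print(R.from_rotvec(o['orientation']).as_matrix())
E
```

```text
wing L [0.47022633 0.07231254 0.076     ] wing R [0.54634534 0.05430426 0.076     ]
mark [0.52683355 0.1190019  0.069     ] [0.52000653 0.12228663 0.069     ]
collar rear [ 0.49331489 -0.0185279   0.074     ] foot [ 0.47317182 -0.12503609  0.072     ] leg foot [0.53899584 0.17921723 0.069     ]
side wing top [0.54582266 0.0629955  0.076     ]
tri wing tips (array([0.55075576, 0.05925738, 0.06921499]), [np.float64(0.002518488062071792), np.float64(0.00251848806207183)])
board [0.51189613 0.22449807 0.019     ]
board [ 0.44376799 -0.06892786  0.019     ]
board [ 0.51524818 -0.0818329   0.019     ]
board side [0.52166825 0.23164079 0.        ] [ 0.45585616 -0.06636474  0.        ]
mill [ 0.67738982 -0.05734139  0.        ]
cups [0.39704861 0.34923332 0.        ] [ 0.39640394 -0.36912703  0.        ]
[[-6.35743123e-01  7.71899971e-01 -1.05659225e-03]
 [ 7.71900691e-01  6.35742395e-01 -9.64648168e-04]
 [-7.28914062e-05 -1.42885273e-03 -9.99998977e-01]]
```

```bash
python3 -m jog '[0,0,0.144,-0.36,-0.322,0,1, 0,0,0.287,-0.72,-0.645,0,1, 0,0,0.287,-0.72,-0.645,0,1, 0,0,0.287,-0.72,-0.645,0,1, 0,0,0.287,-0.72,-0.645,0,1, 0,0,0.287,-0.72,-0.645,0,1, 0,0,0.287,-0.72,-0.645,0,1, 0,0,0.287,-0.72,-0.645,0,1]'
python3 - <<'E'
from h import *
o=r.get_obs();Rt=R.from_rotvec(o['orientation']).as_matrix();print(Rt)
print(Rt.T@(np.array([.504,.043,.23])-o['tcp_pos'])/.2)
print('pillar',atz('scene',336,189,0))
E
```

```text
clock: 0.95
tcp_pos: [0.5124, 0.236, 0.2306]
orientation: [2.44, 1.979, -0.003]
contact_force: [0.2, -0.8, -0.6]
grip_width: 0.0855
[[ 0.20659399  0.97842588 -0.00130902]
 [ 0.97842576 -0.2065955  -0.00115191]
 [-0.00139749 -0.00104281 -0.99999848]]
[-0.95283347  0.15803862  0.00401316]
pillar [0.66444757 0.05851012 0.        ]
```

```bash
python3 -m jog '[0,0,0,-0.5,0.08,0,1, 0,0,0,-0.95,0.158,0,1, 0,0,0,-0.95,0.158,0,1, 0,0,0,-0.95,0.158,0,1, 0,0,0,-0.95,0.158,0,1, 0,0,0,-0.95,0.158,0,1, 0,0,0,-0.95,0.158,0,1]'
python3 - <<'E'
from h import *
o=r.get_obs();np.save('o1.npy',o,allow_pickle=True);print(o['tcp_pos'])
for n in ['wrist','scene','side']: save(n,n+'1')
E
```

```text
clock: 1.65
tcp_pos: [0.5043, 0.0452, 0.2308]
orientation: [-2.436, -1.983, 0.002]
contact_force: [-0.5, 0.5, 0.0]
grip_width: 0.0851
[0.50430131 0.04520636 0.23075852]
```

View pics/wrist1.png

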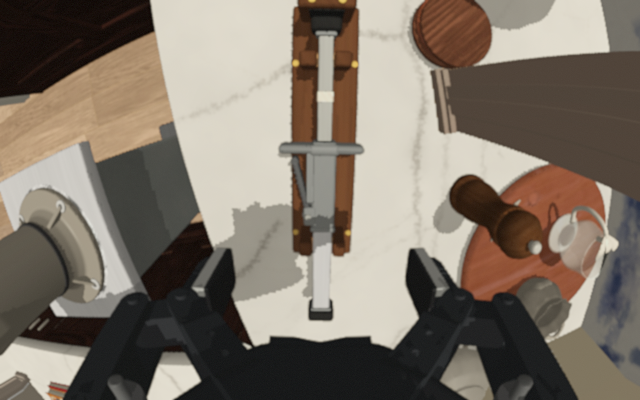

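View pics/scene1.png

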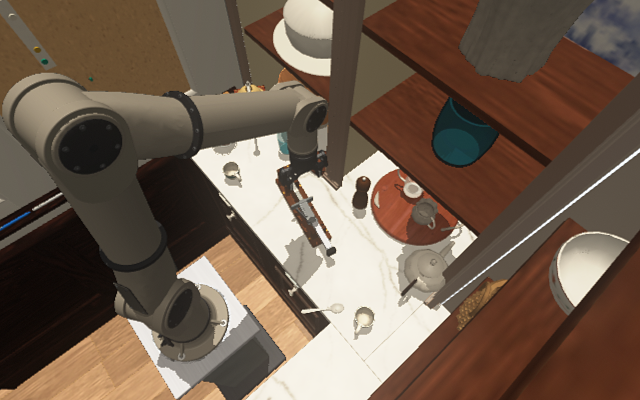

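View pics/side1.png

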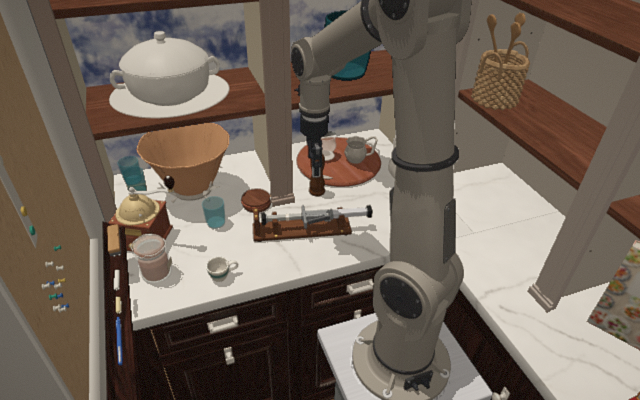

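```bash
python3 - <<'E'
from h import *
crop('wrist1','w1a',260,20,380,180,5)
crop('wrist1','w1b',270,130,380,330,4)
crop('side1','d1c',240,190,380,250,5)
E
```

```text
(no output)
```

View pics/w1a.png

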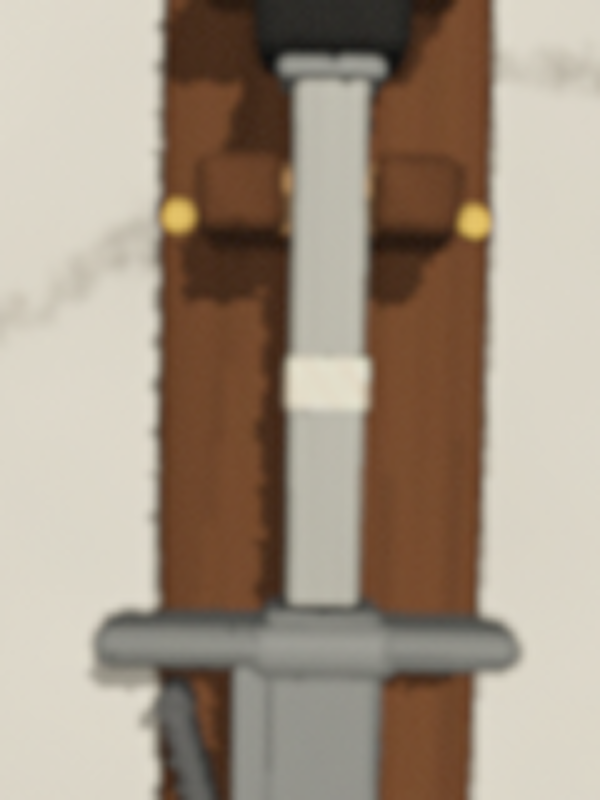

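View pics/w1b.png

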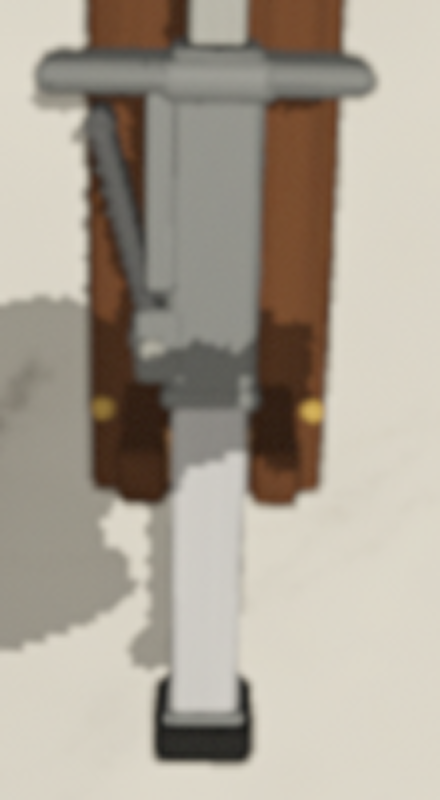

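View pics/d1c.png

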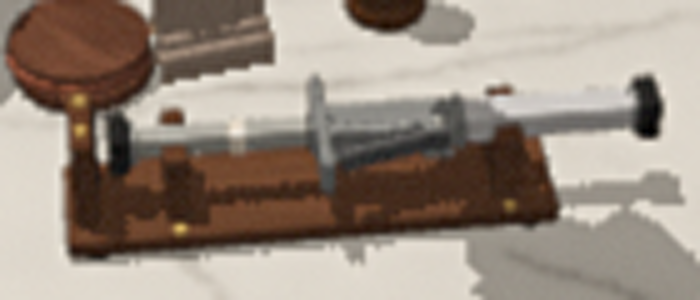

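```bash
cat >> h.py <<'E'
def watz(u,v,z,o):
    a,d=wray(u,v,o); return a+d*(z-a[2])/d[2]
E
python3 - <<'E'
from h import *
o=np.load('o1.npy',allow_pickle=True).item()
W=lambda x,y,z:watz(260+x/5,20+y/5,z,o)
V=lambda x,y,z:watz(270+x/4,130+y/4,z,o)
pts={'mark':W(328,383.5,.069),'mouth top leg':W(323,607,.069),'mouth collartop':W(320,612,.074),'wingL':W(97,643,.072),'wingR':W(519,643,.072),
'leg far':W(332,80,.069),'leg near':W(323,590,.069),'tube rear':V(204,710,.072),'tube front':V(209,412,.072),'foot rear':V(203,758,.07),'lever tip':V(100,115,.0695),
'board fl':W(165,620,.019),'board fr':W(478,620,.019), 'legfoot start':W(332,62,.072)}
for k,p in pts.items(): print(k,p.round(4))
d=pts['leg far']-pts['tube rear'];print('ang',np.degrees(np.arctan2(d[1],d[0])))
for a,b in(('leg far','leg near'),('tube front','tube rear')):
    d=pts[a]-pts[b];print(a,np.degrees(np.arctan2(d[1],d[0])))
print('mark tri',tri(wray(260+328/5,20+383.5/5,o),ray('side',240+237/5,190+122/5)))
print('wingR tri',tri(wray(260+510/5,20+643/5,o),ray('side',240+316/5,190+80/5)))
print('mark tri scene',tri(wray(260+328/5,20+383.5/5,o),ray('scene',260+218/6,150+240/6)))
print('wingR tri scene',tri(wray(260+515/5,20+643/5,o),ray('scene',260+317/6,150+287/6)))
print('foot tri',tri(wray(270+203/4,130+720/4,o),ray('side',240+640/5,190+80/5)))
E
```

```text
mark [0.5251 0.1201 0.069 ]
mouth top leg [0.5153 0.0772 0.069 ]
mouth collartop [0.5146 0.077  0.074 ]
wingL [0.4705 0.0798 0.072 ]
wingR [0.5518 0.0631 0.072 ]
leg far [0.538  0.1789 0.069 ]
leg near [0.516  0.0805 0.069 ]
tube rear [ 0.4719 -0.1164  0.072 ]
tube front [ 0.4936 -0.0175  0.072 ]
foot rear [ 0.4673 -0.1375  0.07  ]
lever tip [0.483  0.0662 0.0695]
board fl [0.4784 0.0746 0.019 ]
board fr [0.5491 0.0601 0.019 ]
legfoot start [0.5385 0.1819 0.072 ]
ang 77.39627412933709
leg far 77.4100140940005
tube front 77.6587304113371
mark tri (array([0.52506328, 0.12035134, 0.07397881]), [np.float64(0.0002514143190556372), np.float64(0.00025141431905575153)])
wingR tri (array([0.54987266, 0.06257874, 0.07252264]), [np.float64(0.0009164774305423333), np.float64(0.0009164774305422402)])
mark tri scene (array([0.52593158, 0.11957024, 0.06672292]), [np.float64(0.0009681240220751175), np.float64(0.0009681240220751201)])
wingR tri scene (array([0.55272552, 0.06067282, 0.05950512]), [np.float64(0.0003841781870585451), np.float64(0.0003841781870584637)])
foot tri (array([ 0.47238103, -0.11968775,  0.08064647]), [np.float64(0.004960490722094288), np.float64(0.00496049072209433)])
```

```bash
cat >> h.py <<'E'
A=np.radians(77.4)
BY=np.array([np.cos(A),np.sin(A),0]);BX=np.array([np.sin(A),-np.cos(A),0])
def go(p):
    o=r.get_obs();Rt=R.from_rotvec(o['orientation']).as_matrix()
    T=np.stack([BY,BX,[0,0,-1]],1)
    print('tcp',o['tcp_pos'].round(4),'shift',(Rt.T@(np.array(p)-o['tcp_pos'])/.2).round(4),'turn',(R.from_matrix(Rt.T@T).as_rotvec()/np.pi).round(4))
E
python3 - <<'E'
from h import *
go([.506,.0505,.10])
E
```

```text
tcp [0.5042 0.0452 0.2307] shift [0.0287 0.0041 0.6533] turn [-0.0004  0.0004  0.0049]
```

```bash
python3 -m jog '[0,0,0.005,0.029,0.004,0.2,0.87, 0,0,0.005,0.029,0.004,0.4,0.87, 0,0,0.005,0.029,0.004,0.55,0.87, 0,0,0.005,0.029,0.004,0.653,0.87, 0,0,0.005,0.029,0.004,0.653,0.87, 0,0,0.005,0.029,0.004,0.653,0.87]' 20
python3 - <<'E'
from h import *
o=r.get_obs();np.save('o2.npy',o,allow_pickle=True);go([.506,.0505,.10])
save('wrist','wrist2');save('side','side2')
M=np.array([.515,.0772,.062])
for n,p in {'mouth':[0,0,12],'sq':[-3,-28,14],'fL':[-40,-28,14],'fR':[34,-28,14]}.items():
    q=M+BX*p[0]/1e3+BY*p[1]/1e3+[0,0,p[2]/1e3];print(n,wproj(q,o))
crop('side2','d2c',240,170,380,250,5)
E
```

```text
clock: 2.4
tcp_pos: [0.5061, 0.0512, 0.1003]
orientation: [-2.451, -1.965, 0.003]
contact_force: [-0.2, 0.4, 0.2]
grip_width: 0.0741
tcp [0.5061 0.0512 0.1003] shift [-0.0034  0.      0.0013] turn [-0.0005  0.0005  0.0003]
mouth (np.float64(325.6952547085256), np.float64(186.24185485417212))
sq (np.float64(320.2903172353127), np.float64(232.8912537637221))
fL (np.float64(258.2300809216623), np.float64(232.27552393795006))
fR (np.float64(382.3243615586081), np.float64(232.44928222324745))
```

View pics/wrist2.png

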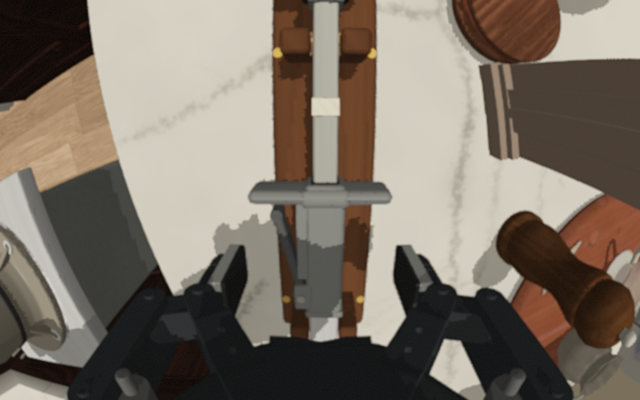

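View pics/d2c.png

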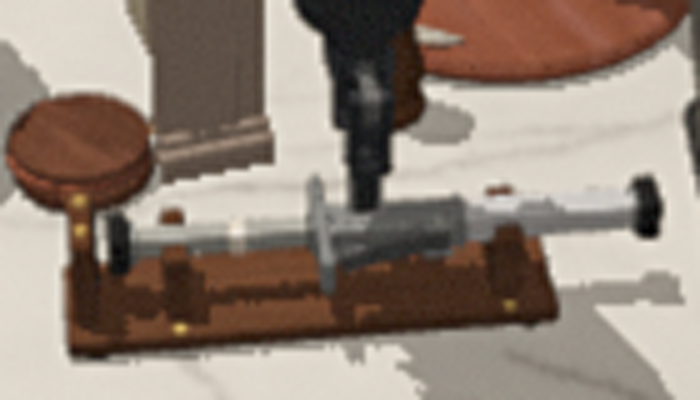

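```bash
python3 -m jog '[0,0,0,-0.003,0,0.1,0.87, 0,0,0,-0.003,0,0.2,0.87, 0,0,0,-0.003,0,0.3,0.87, 0,0,0,-0.003,0,0.3,0.87, 0,0,0,-0.003,0,0.3,0.87]'
python3 - <<'E'
from h import *
o=r.get_obs();np.save('o3.npy',o,allow_pickle=True);go([.506,.0505,.04])
save('wrist','wrist3')
crop('wrist3','w3c',220,60,420,260,4)
E
```

```text
clock: 3.0
tcp_pos: [0.5076, 0.0506, 0.0424]
orientation: [2.45, 1.964, 0.002]
contact_force: [-0.3, -1.0, -0.1]
grip_width: 0.0745
tcp [0.5076 0.0506 0.0424] shift [-0.0022 -0.0079  0.0118] turn [ 0.0006 -0.0001  0.0001]
```

View pics/w3c.png

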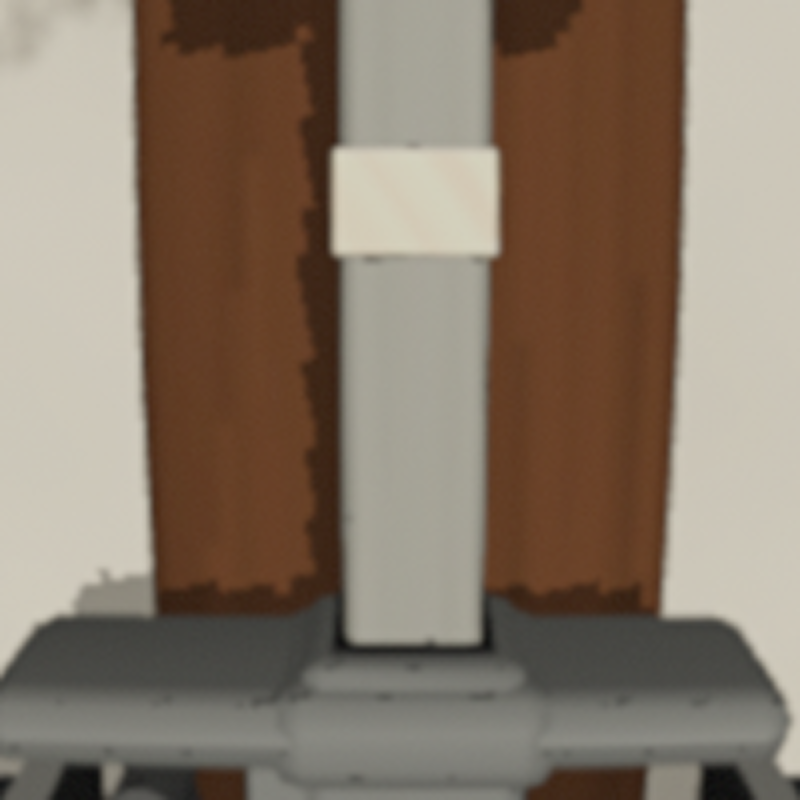

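```bash
python3 - <<'E'
from h import *
o=np.load('o3.npy',allow_pickle=True).item()
W=lambda x,y,z:watz(220+x/4,60+y/4,z,o)
m1,m2=W(415,147,.0695),W(415,255,.0695)
e=W(417,645,.069); e2=W(415,660,.074)
print(m1,m2,e,e2)
for q in (m1,m2,e,e2): print(((q-[.515,.0772,0])@BY*1e3).round(2),((q-[.515,.0772,0])@BX*1e3).round(2))
# triangulate tape height from wrist1 & wrist3 
o1=np.load('o1.npy',allow_pickle=True).item()
print(tri(wray(260+328/5,20+383.5/5,o1),wray(220+415/4,60+202/4,o)))
E
```

```text
[0.52541504 0.12546437 0.0695    ] [0.52326049 0.11571662 0.0695    ] [0.51516946 0.07784586 0.069     ] [0.5150174 0.0784237 0.074    ]
49.37 -0.36
39.39 -0.34
0.67 0.02
1.2 -0.25
(array([0.52474925, 0.12021646, 0.065466  ]), [np.float64(0.00042449318672010684), np.float64(0.0004244931867203685)])
```

```bash
python3 -m jog '[0,0,0,0.02,-0.008,0.012,0.87, 0,0,0,0.05,-0.008,0.012,0.87, 0,0,0,0.08,-0.008,0.012,0.87, 0,0,0,0.11,-0.008,0.012,0.87, 0,0,0,0.14,-0.008,0.012,0.87, 0,0,0,0.17,-0.008,0.012,0.87, 0,0,0,0.20,-0.008,0.012,0.87, 0,0,0,0.20,-0.008,0.012,0.87, 0,0,0,0.20,-0.008,0.012,0.87]'
python3 - <<'E'
from h import *
o=r.get_obs();np.save('o4.npy',o,allow_pickle=True);print(o['tcp_pos'],(o['tcp_pos']-[.5152,.0781,.062])@BY,(o['tcp_pos']-[.5152,.0781,.062])@BX);go([.506,.0505,.04])
save('wrist','wrist4')
crop('wrist4','w4c',220,60,420,260,4)
E
```

```text
clock: 3.95
tcp_pos: [0.5153, 0.0887, 0.0409]
orientation: [2.45, 1.961, 0.002]
contact_force: [-1.0, -6.6, 3.4]
grip_width: 0.0739
[0.51530176 0.08866735 0.0408686 ] 0.010335048655404803 -0.0022058897368607356
tcp [0.5153 0.0887 0.0409] shift [-0.1964 -0.0036  0.0045] turn [ 0.001   0.0003 -0.0003]
```

View pics/w4c.png

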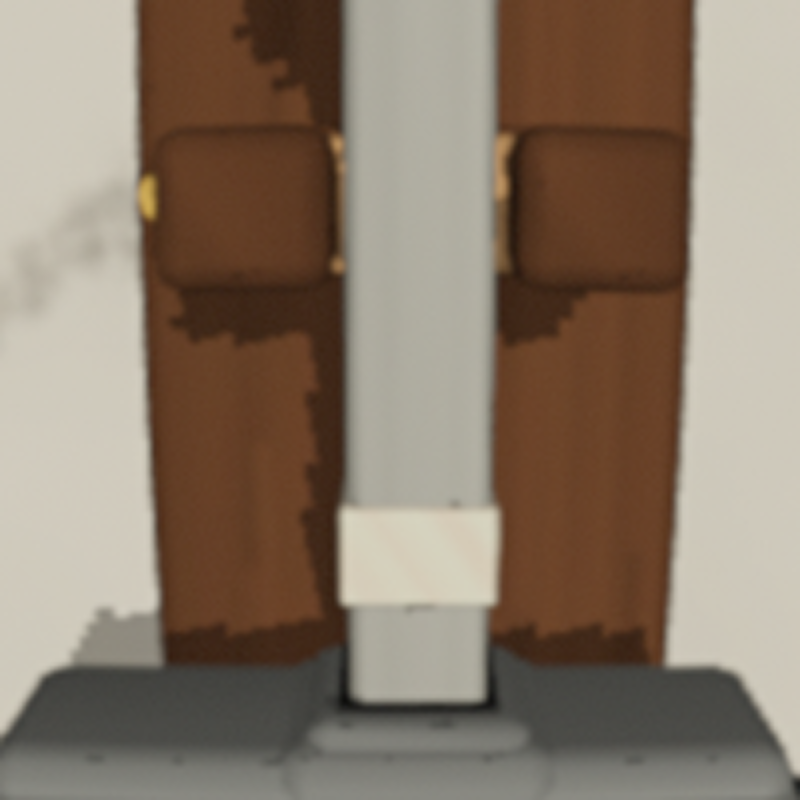

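View pics/wrist4.png

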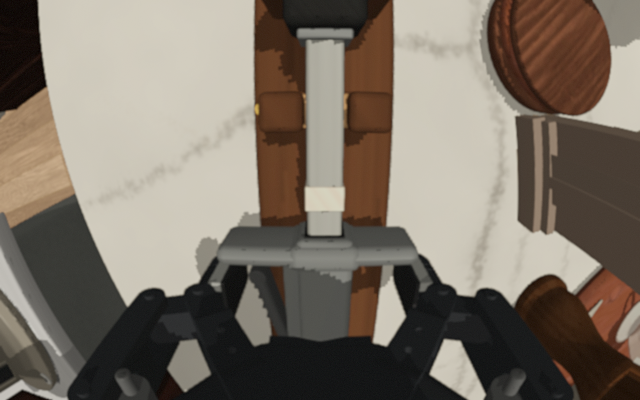

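```bash
python3 - <<'E'
from h import *
o=np.load('o4.npy',allow_pickle=True).item()
W=lambda x,y,z:watz(220+x/4,60+y/4,z,o)
for q in (W(418,507,.0695),W(418,605,.0695),W(418,703,.069)): print((q-[.5152,.0781,0])@BY*1e3,(q-[.5152,.0781,0])@BX*1e3)
E
```

```text
53.636266539824796 -0.8014443588879736
43.6880007445224 -0.7602794348350663
32.87544841182007 -0.6986966655137804
```

```bash
python3 -m jog '[0,0,0,0.03,-0.004,0.003,0.87, 0,0,0,0.06,-0.004,0.003,0.87, 0,0,0,0.081,-0.004,0.003,0.87, 0,0,0,0.081,-0.004,0.003,0.87, 0,0,0,0.081,-0.004,0.003,0.87]'
python3 - <<'E'
from h import *
o=r.get_obs();np.save('o5.npy',o,allow_pickle=True);print(o['tcp_pos'],(o['tcp_pos']-[.5152,.0781,.062])@BY,(o['tcp_pos']-[.5152,.0781,.062])@BX)
save('wrist','wrist5')
crop('wrist5','w5c',220,100,420,300,4)
E
```

```text
clock: 4.5
tcp_pos: [0.5181, 0.1023, 0.0407]
orientation: [2.451, 1.958, -0.001]
contact_force: [-0.5, -8.7, 3.6]
grip_width: 0.0746
[0.51809944 0.10225962 0.04074813] 0.024210267705316195 -0.0024406446809583037
```

View pics/w5c.png

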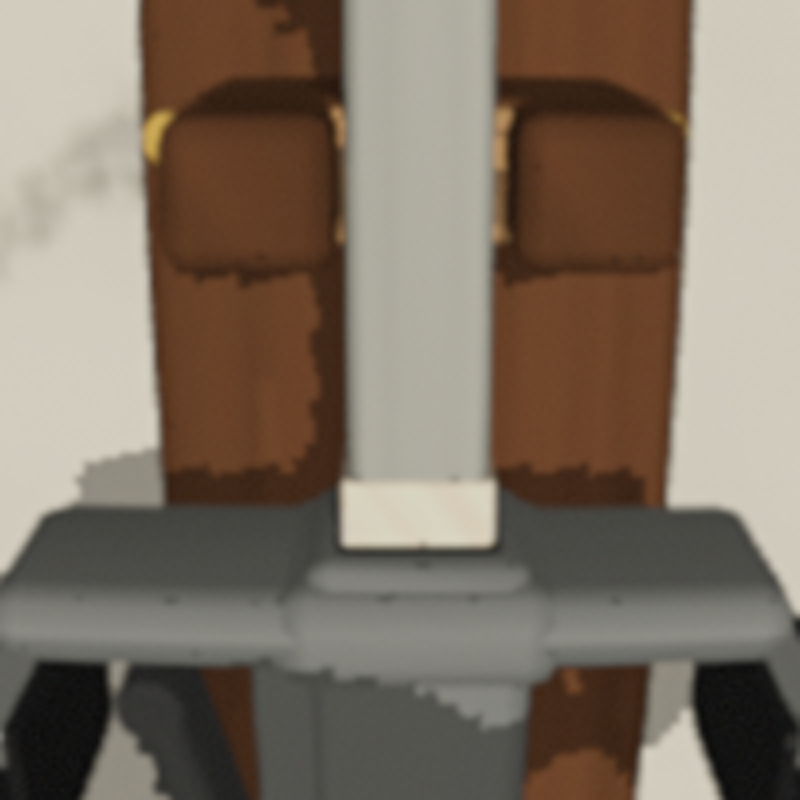

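```bash
python3 -m jog '[0,0,0,0.02,-0.003,0.003,0.87, 0,0,0,0.02,-0.003,0.003,0.87, 0,0,0,0.02,-0.003,0.003,0.87, 0,0,0,0.02,-0.003,0.003,0.87, 0,0,0,0.02,-0.003,0.003,0.87]'
python3 - <<'E'
from h import *
o=r.get_obs();np.save('o6.npy',o,allow_pickle=True);print(o['tcp_pos'],(o['tcp_pos']-[.5152,.0781,.062])@BY,(o['tcp_pos']-[.5152,.0781,.062])@BX)
save('wrist','wrist6')
crop('wrist6','w6c',220,100,420,300,4)
E
```

```text
clock: 5.05
tcp_pos: [0.5181, 0.1032, 0.0406]
orientation: [2.452, 1.953, -0.005]
contact_force: [-1.5, -11.0, 5.0]
grip_width: 0.0744
[0.51811937 0.10321701 0.04057795] 0.025148954580022666 -0.0026300479841359246
```

View pics/w6c.png

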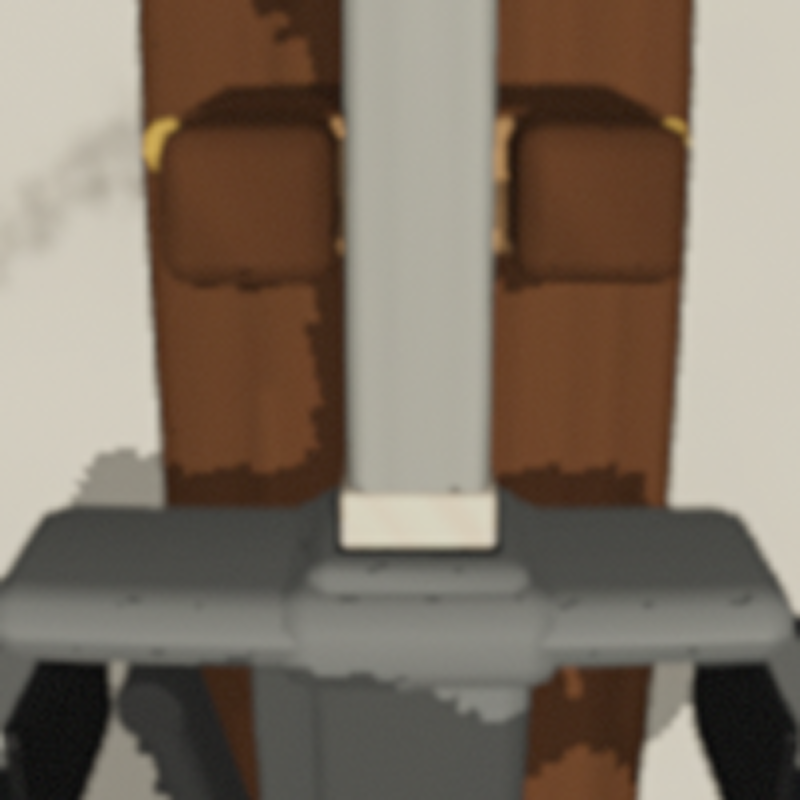

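```bash
python3 -m jog '[0,0,0,0.018,-0.002,0.003,0.7, 0,0,0,0.018,-0.002,0.003,0.6, 0,0,0,0.018,-0.002,0.003,0.5, 0,0,0,0.018,-0.002,0.003,0.4, 0,0,0,0.018,-0.002,0.003,0.3, 0,0,0,0.018,-0.002,0.003,0.2, 0,0,0,0.018,-0.002,0.003,0.2, 0,0,0,0.018,-0.002,0.003,0.2]' 50
python3 - <<'E'
from h import *
o=r.get_obs();np.save('o7.npy',o,allow_pickle=True);print(o['tcp_pos'],(o['tcp_pos']-[.5152,.0781,.062])@BY,(o['tcp_pos']-[.5152,.0781,.062])@BX)
save('wrist','wrist7')
crop('wrist7','w7c',220,100,420,300,4)
E
```

```text
clock: 5.9
tcp_pos: [0.5185, 0.1033, 0.0403]
orientation: [2.453, 1.948, -0.009]
contact_force: [-0.4, -10.7, 3.9]
grip_width: 0.0292
[0.51845061 0.10330426 0.0403424 ] 0.025306361362463673 -0.0023258171869420343
```

View pics/w7c.png

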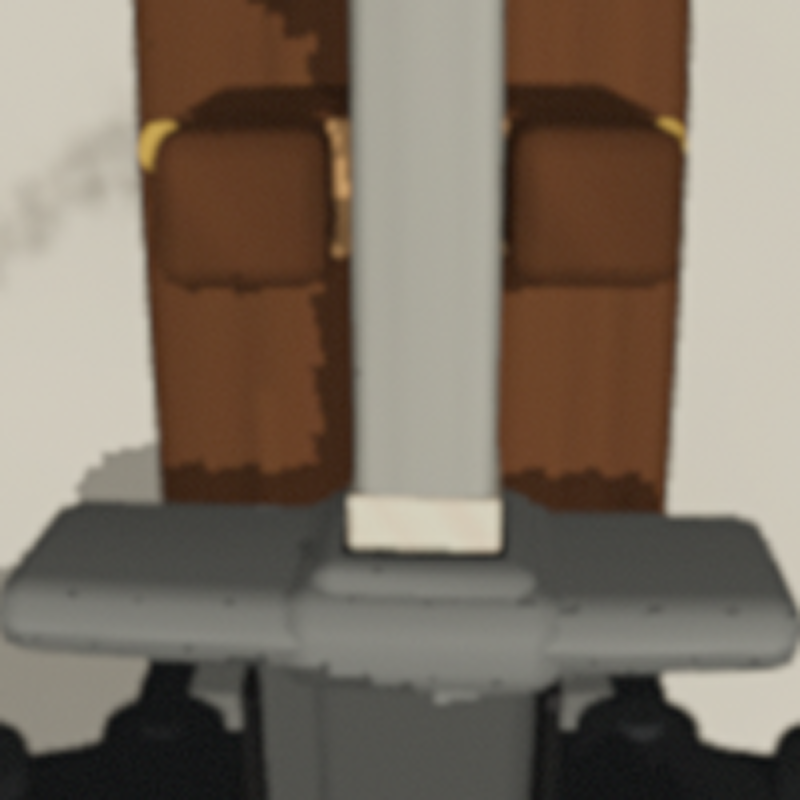

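View pics/wrist7.png

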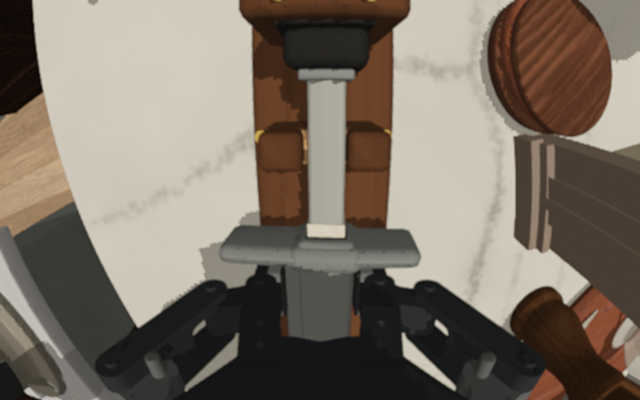

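```bash
python3 -m jog '[0,0,0,0.014,0,0,0, 0,0,0,0.010,0,0,0, 0,0,0,0.006,0,0,0, 0,0,0,0.002,0,0,0, 0,0,0,-0.004,0,0,0, 0,0,0,-0.004,0,0,0]' 110
python3 - <<'E'
from h import *
o=r.get_obs();np.save('o8.npy',o,allow_pickle=True);print(o['tcp_pos'],(o['tcp_pos']-[.5152,.0781,.062])@BY,(o['tcp_pos']-[.5152,.0781,.062])@BX);go(o['tcp_pos'])
save('wrist','wrist8')
crop('wrist8','w8c',220,100,420,300,4)
E
```

```text
clock: 6.55
tcp_pos: [0.5185, 0.1031, 0.0405]
orientation: [2.453, 1.948, -0.008]
contact_force: [0.6, -1.3, 0.8]
grip_width: 0.0277
[0.51851252 0.10307957 0.04053048] 0.025100586763735867 -0.0022163806450125126
tcp [0.5185 0.1031 0.0405] shift [0. 0. 0.] turn [ 0.0013  0.003  -0.0026]
```

View pics/w8c.png

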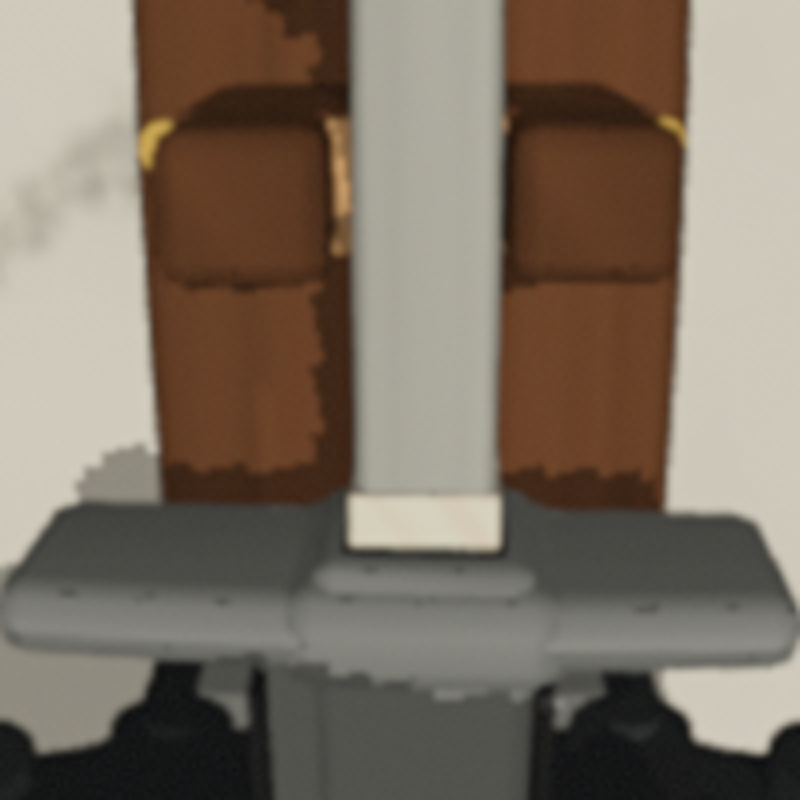

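```bash
python3 -m jog '[0,0,-0.001,-0.006,-0.003,0,0, 0,0,-0.002,-0.010,-0.003,-0.005,0, 0,0,-0.002,-0.010,-0.003,-0.03,0, 0,0,-0.002,-0.010,-0.003,-0.07,0, 0,0,-0.002,-0.010,-0.003,-0.12,0, 0,0,-0.002,-0.010,-0.003,-0.17,0, 0,0,-0.002,-0.010,-0.003,-0.22,0, 0,0,-0.002,-0.010,-0.003,-0.27,0, 0,0,-0.002,-0.010,-0.003,-0.32,0, 0,0,-0.002,-0.010,-0.003,-0.36,0, 0,0,-0.002,-0.010,-0.003,-0.38,0, 0,0,-0.002,-0.010,-0.003,-0.38,0]'
python3 - <<'E'
from h import *
o=r.get_obs();np.save('o9.npy',o,allow_pickle=True);go(o['tcp_pos'])
save('wrist','wrist9');save('side','side9');save('scene','scene9')
crop('wrist9','w9c',220,100,420,300,4)
crop('side9','d9c',220,150,400,250,4)
E
```

```text
clock: 7.8
tcp_pos: [0.5176, 0.1022, 0.1171]
orientation: [2.446, 1.956, -0.006]
contact_force: [-0.0, 0.3, -4.1]
grip_width: 0.0278
tcp [0.5176 0.1022 0.1171] shift [0. 0. 0.] turn [ 0.0015  0.0029 -0.0006]
```

View pics/w9c.png

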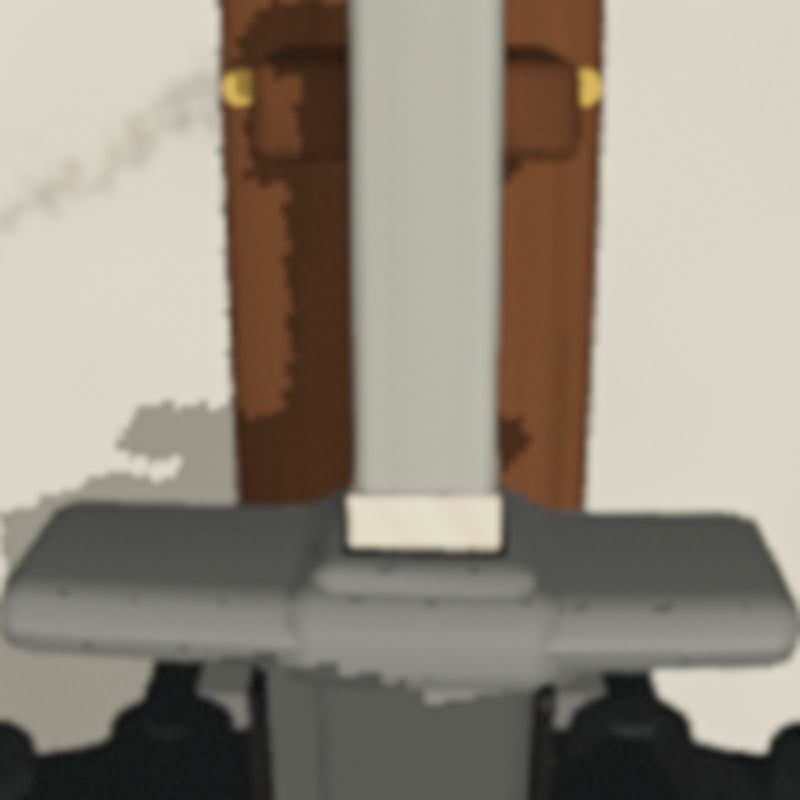

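View pics/d9c.png

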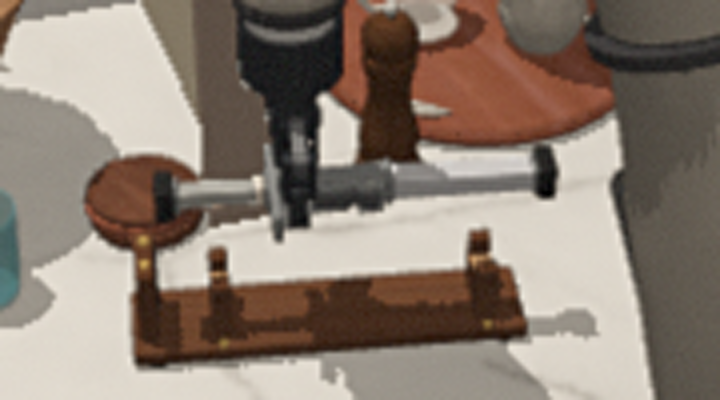

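View pics/scene9.png

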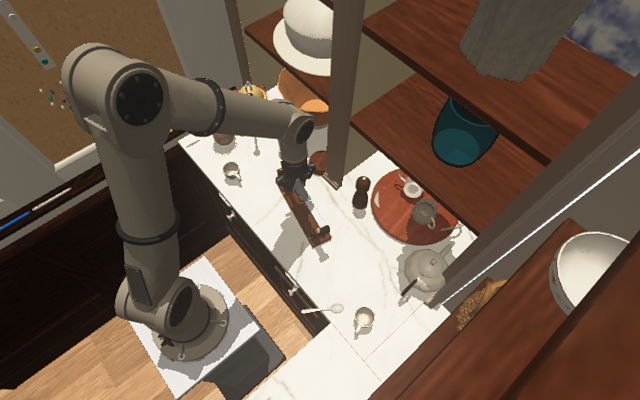

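```bash
python3 -m jog '[0,0,0,0,0,0,0, 0,0,0,0,0,0,0, 0,0,0,0,0,0,0, 0,0,0,0,0,0,0, 0,0,0,0,0,0,0]'
python3 - <<'E'
from h import *
o=r.get_obs();print(np.abs(o['qvel']).max(),o['tcp_pos'],o['grip_width'],o['contact_force'])
save('wrist','wrist10');crop('wrist10','w10c',220,100,420,300,3)
E
```

```text
clock: 8.45
tcp_pos: [0.517, 0.102, 0.1161]
orientation: [2.447, 1.956, -0.009]
contact_force: [-0.1, 0.2, -3.8]
grip_width: 0.0275
0.0014787355520891603 [0.51697061 0.10198109 0.11607792] 0.02745509156349748 [-0.14586731  0.23547619 -3.81847285]
```

View pics/w10c.png

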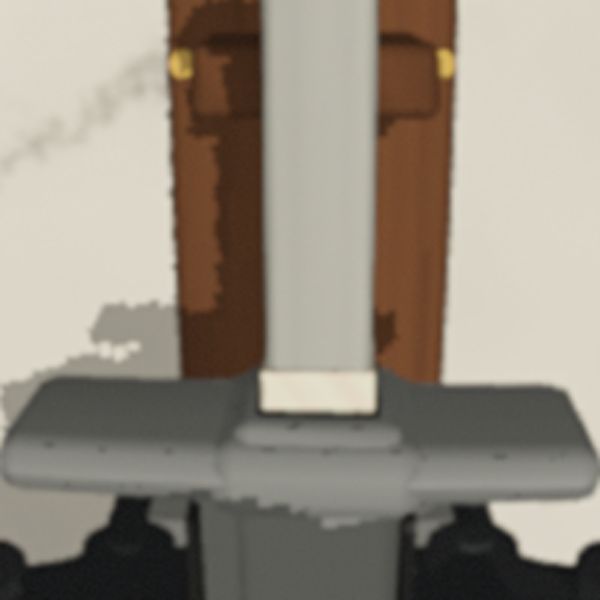

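The last picture shows the tape at the mouth as before, with about 6 mm of its 10 mm still showing (crop rows 370 to 413). The bar is at rest, so I am handing in.

```bash
python3 - <<'E'
from h import *
r.hand_in(); print(r.get_obs()['clock'])
E
```

```text
the job is handed in; nothing more can be done
the job is handed in; nothing more can be done
```

The bar is set to length, locked and lifted out of the cradle, and I handed the job in at about 8.5 s with the bar still in the gripper. I got no verdict back.

**What I did:** I set the fingers, opened to 74 mm, behind the wing. I pushed the collar about 54 mm along the bar until its mouth lay on the tape and held it there for about half a second with the lever open. I then squeezed the lever shut, raised the grip to 110 N, eased the push off the end stop and lifted straight up about 76 mm.

**What the last checks showed:**
- **Tape:** about 6 mm of the 10 mm tape still shows at the mouth, so its centre is about 1 mm outside (limit 5 mm). It did not move after locking or lifting.
- **Lever:** the finger opening read 27.5 mm. That is below the 30 mm closed width, so I take the lever to be closed. I could not see it directly because the fingers hide it.
- **Lift:** the bar is clear of the cradle, looks level in the side view, and is at rest. The wrist reads 3.8 N, about the bar's weight.
- **Bystanders:** the cups and the pepper mill look unmoved.

**Disagreements:** Heights measured from the different camera pairs ranged from about 60 to 81 mm. I therefore used the stated heights, which agreed with the close wrist views. The arm also gave 1 to 3 mm under the spring's push, and I corrected for that from the pictures.

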